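Feed one blank from the pack to the length stop and cam it tight

TASK

Set one wooden blank for sawing in the cut-off jig: push the blank that lies against the aluminium fence endways out of the pack and along the fence, until you feel it bear firmly but gently against the end of the length stop's rod, leaving the other three blanks and the things about the bench undisturbed. Then turn the wooden cam lever clockwise, without forcing it, until it bites and holds the blank tight against the fence, and let go.

Things in the scene. Friction and masses are not known exactly. Their poses are not given: they have to be found in the camera images.
- jig: Cut-off jig fixed on the bench: plywood board (x -250 to 250, y -195 to 40 mm, 18 mm thick) with an aluminium fence (y 0 to 22, x -215 to 245, 28 mm high above the board, saw kerf at x = 54). Axes: x = feed direction, along the fence from the pack of blanks to the length stop; y = towards the fence; z up. Origin: on the bench, under the fence's inner face, halfway along the board
- blank: The blank to feed: sawn dark wood block, 125 x 45 x 32 mm high, 0.1 to 0.2 kg, flat on the board in the row's place next to the fence, touching it and its neighbour (the same wood and section). Origin at the centre of its underside, x along its length in the feed direction; starts near x = -155, y = -23 mm of the jig. Pushed clear it is home with its hind end between x = -51 and -11 mm
- blank_tail (a point): Centre of the hind end face of the blank to feed (the end to push on), 16 mm above the board. The space behind it is free; as it goes, it leaves a lane 45 mm wide between fence and neighbour
- blank_lead (a point): Centre of the leading end face of the blank to feed (the end that meets the stop), 16 mm above the board
- blank_b: Another blank of the pack, 125 x 45 x 32 mm, to be left where it is; origin at the centre of its underside, x along its length. The three others lie side by side, in any order, at y = -68, -114 and -159 mm of the jig, their ends between x = -222 and -88 mm
- blank_c: Another blank of the pack, 121 x 45 x 32 mm, to be left where it is; origin as before
- blank_d: Another blank of the pack, 128 x 45 x 32 mm, to be left where it is; origin as before
- stop: Length stop: steel bracket 36 x 44 x 34 mm fixed on the board at x = 185 mm of the jig; origin at the centre of its underside, axes as the jig's. A 13 mm rod with a 22 mm button runs from it towards the blanks, 16 mm above the board. The button's face stands 71 to 111 mm before this origin (along -x): set anew each time and not reported, feel for it. A push of over 25 N on the blank makes it slip
- cam: Wooden cam clamp: 44 mm disc, 22 mm high, turning on an upright pin 6 mm off its centre, with a lever bar 16 mm wide reaching 123 mm from the pin, top 23 mm above the board. Origin on the pin at the board's top, x along the lever. Starts open, lever 26 to 49 degrees clockwise (from above) of the feed direction; bites the blank at about 80 to 90 degrees and is tight within 5 more
- lever_tip (a point): Centre of the rounded end of the cam lever, on its upper face, 115 mm from the pin. The pin is stiff: about 1.5 N across the lever at 90 mm from the pin turns it and it stays where it is left; a push growing to 4 to 6 N there clamps well. Over 100 N of cam on blank bruises the wood
- can_a: Spray can, 53 mm across, 180 mm high: a bystander, leave it alone; origin at its underside
- can_b: Spray can, 53 mm across, 160 mm high: a bystander, leave it alone; origin at its underside
- sprayer: Trigger spray bottle, 80 mm across, 215 mm high: a bystander, leave it alone; origin at its underside
- saw: Fine back saw lying flat, 375 mm long: a bystander, leave it alone; origin at its underside
Things that resemble listed ones, but are neither listed nor needed, are in the scene too. Leave any turquoise look-alike of the blank alone.

How it is judged (in metres and radians):
On the way:
1. the blank is pushed home: its leading end bears on the stop's button with more than 2 N (x of rod_button in the frame of blank below 0.0675 m and contact force between blank and stop above 2 N), for 0.2 s.
At the end, for the whole second after the job is handed in: The blank lies flat along the fence (within 2.5 mm and 2 degrees) with its leading end within 2 mm of the stop's button, the cam presses its side with more than 3 N, it is at rest, and the three other blanks are within 4 mm of where they were (x of rod_button in the frame of blank below 0.0675 m and angle between the x axis of blank and the x axis of jig, either way round below 0.035 rad and y of blank in the frame of jig above -0.0255 m and z of blank in the frame of jig below 0.021 m and contact force between blank and cam above 3 N and linear speed of blank below 0.01 m/s and distance of each of blank_b, blank_c, blank_d from where it was at the start of the episode below 0.004 m); the robot touches nothing.
It fails at once if another blank of the pack is shifted by more than 4 mm (distance of any of blank_b, blank_c, blank_d from where it was at the start of the episode above 0.004 m).
It fails at once if the blank is pushed with more than 25 N (contact force between the fingers and blank above 25 N).
It fails at once if the cam is forced onto the blank with more than 100 N (contact force between blank and cam above 100 N).
It fails at once if a thing standing on the bench is moved by more than 20 mm (distance of any of can_a, can_b, sprayer, saw from where it was at the start of the episode above 0.02 m).
It also fails if it takes over 72 s, if anything falls off the work surface, if the arm or the gripper's body presses on something with over 40 N, if the wrist force passes 120 N, or if a joint passes its speed limit or range.

ROBOT

A 6-joint arm with a two-finger parallel gripper is mounted at the origin on the work surface. World frame = base frame: x ahead of the robot, y to its left, z up, the work surface at z = 0. Lengths are in mm, angles in rad, forces in N, time in s.
With the tool pointing down it reaches from about 300 to 775 mm from the base axis. Payload 14.6 kg.
Tool frame: the origin (TCP) lies on the front face of the gripper's body, between the roots of the fingers; the fingertips stand 97 mm ahead of it and the grasp point (between the pads) lies 78 mm ahead of it; z points along the fingers, y is the line along which they close (so a half turn about z gives the same grasp; the last joint's range is limited). The gripper opens to 94 mm and grips with 3 to 60 N. Pads are 16 mm wide; open, the fingers measure 119 mm over their backs; the gripper's body (75 mm by 177 mm) begins 78 mm behind the grasp point.
Start: joints at [1.254, 0.3, 1.521, -0, 1.321, -0.067], TCP at [135.964, 532.92, 302.646] pointing down, gripper open.
Joint ranges: [-3.03, 3.03], [-0.79, 2.21], [0.23, 2.52], [-1.04, 4.18], [0, 3.07], [-2.55, 2.55]. Speed limits (rad/s): [2.22, 2.22, 2.57, 3.14, 3.14, 3.14].

INTERFACE

Orientations are given as [roll, pitch, yaw] about the fixed x, y, z axes, in that order (R = Rz(yaw) Ry(pitch) Rx(roll)).
In Python, from cell import * gives the robot as it stands.
- The arm moves only by the tool carry_out, never from a script. Its arguments are lists of equal length, an entry for each row: "slide": the shift along the world's x, y, z scaled (see below), a list of three; "dr": the turn, a rotation vector about the world's x, y, z scaled (see below), a list of three; "gripper": the opening in per cent of the stroke, from 0 (shut) to 100 (fully open). A call has 1 to 10 rows; each row is the pose to reach, as a shift and turn from the pose commanded when the call began, turning the shorter way round; what a row does not reach only later rows make up. The controller multiplies each number of a shift by 0.25 m and each number of a turn by 360 degrees. A row lasts 1/12 s, in which the tool goes at most 41.7 mm and 7.16 degrees, less where a joint would pass 70% of its speed; a pose out of reach is approached as far as the arm can. A call with a number of a shift or a turn outside -1 to 1 is refused whole. A call with a gripper value outside its range is refused whole. The fingers move at their own pace and stop on an object; "newtons" is the grip in N (left out, the last holds). Time passes only in rows, so rows that repeat a pose let the fingers close. It gives the time, the measured TCP pose, the force, the opening and the grip force at its end, in the units of the state.
- read_state(): the state, without advancing time (a new reading comes with each control period).
- camera(name): name is "scene" or "top"; returns the picture (420x560x3 uint8, red, green, blue); there is no depth.
- camera_model(name): a dict with "vfov" (degrees; the focal length in pixels is half the picture's height over the tangent of half this angle, whatever the lens; pixels are square), "cx", "cy" (the principal point, pixels), "R" (3x3) and "t" (3): a world point X has camera coordinates R X + t. Camera axes: x right, y down, z forward; pixel columns grow to the right and rows downward; lengths in mm; the calibration is good to about 2 mm. A picture is of the moment at which its call begins. camera_model takes no time and is no camera call.
- sign_off(): hands the job in; it is judged then, once.
The state is a dict: "clock": time; "joints": joint angles; "qd": joint speeds; "effort": joint torques, N m; "eef_pos": TCP position; "eef_rot": TCP orientation; "wrist_force": force on the tool from outside, world axes, zero at the start; "moment": the same for the moment, N m; "finger_gap": finger opening in mm; "finger_force": force on a finger pad.
Only numpy, scipy, OpenCV 4.12 (cv2) and the standard library are available. Lean on these libraries where they do the work, as an engineer would, in place of code of your own. Each camera call takes 0.05 s, during which the arm holds its last target. There are 200 camera calls.

## Working session

There is one attempt and no reset: what is moved stays moved. The work goes in short steps, Python scripts to look and compute and a tool call to move; the robot and the scene stay as the last step left them, time stands still between calls to the robot, and variables do not carry over. Pictures are saved under pics/ and viewed, at most 10 in all, crops included, and the job is handed in when it is done.

Besides the shell and the picture viewer there is one more tool, called after ">>>" as a command line: name --argument value ..., lists and objects as JSON in quotes. carry_out: Moves the arm, as the interface text tells. Its arguments: {"type":"object","properties":{"slide":{"type":"array","items":{"type":"array","items":{"type":"number","minimum":-1,"maximum":1}}},"dr":{"type":"array","items":{"type":"array","items":{"type":"number","minimum":-1,"maximum":1}}},"gripper":{"type":"array","items":{"type":"number"}},"newtons":{"type":"number"}},"required":["slide","dr","gripper"]}

```bash
mkdir -p pics; python3 - <<'E'
from cell import *
import cv2
for n in("scene","top"):
    cv2.imwrite(f"pics/{n}0.png",cv2.resize(camera(n)[:,:,::-1],(784,588),interpolation=cv2.INTER_CUBIC))
    print(n,camera_model(n))
s=read_state();print(s)
E
```

```text
scene {'vfov': 52.96736729219751, 'cx': 287.056567362212, 'cy': 210.29151625493662, 'R': array([[ 0.45698167,  0.88926358, -0.0194432 ],
       [ 0.65786257, -0.35261806, -0.6654903 ],
       [-0.59865231,  0.29132591, -0.74615322]]), 't': array([-245.5752612 , -308.56703152, 1490.67031353])}
top {'vfov': 55.57610920108301, 'cx': 279.77924531862914, 'cy': 204.30262456469697, 'R': array([[ 0.0280041 , -0.99941157, -0.01980605],
       [-0.99701309, -0.02649923, -0.07254435],
       [ 0.07197682,  0.02177843, -0.99716851]]), 't': array([  11.82400633,  530.98974377, 1415.35988172])}
{'clock': 0.1, 'joints': array([ 1.25441274e+00,  3.00428347e-01,  1.52152424e+00, -1.23831615e-05,
        1.32067736e+00, -6.66365965e-02]), 'qd': array([-0.00086098, -0.00122135,  0.00238439,  0.00070649,  0.00048469,
        0.00086032]), 'effort': array([-2.89177597e-04, -5.32634425e+01, -3.53285301e+01,  7.08816969e-02,
        2.34568783e-02, -3.52418510e-05]), 'eef_pos': array([135.92055247, 532.80430101, 302.13376589]), 'eef_rot': array([-3.14055686e+00, -5.71028255e-05,  2.89184870e+00]), 'wrist_force': array([-0.37298923,  0.29975944, -0.37321244]), 'moment': array([-0.00179112, -0.07750326, -0.03668129]), 'finger_force': 0.0, 'finger_gap': 94.03553764233813}
```

View pics/scene0.png

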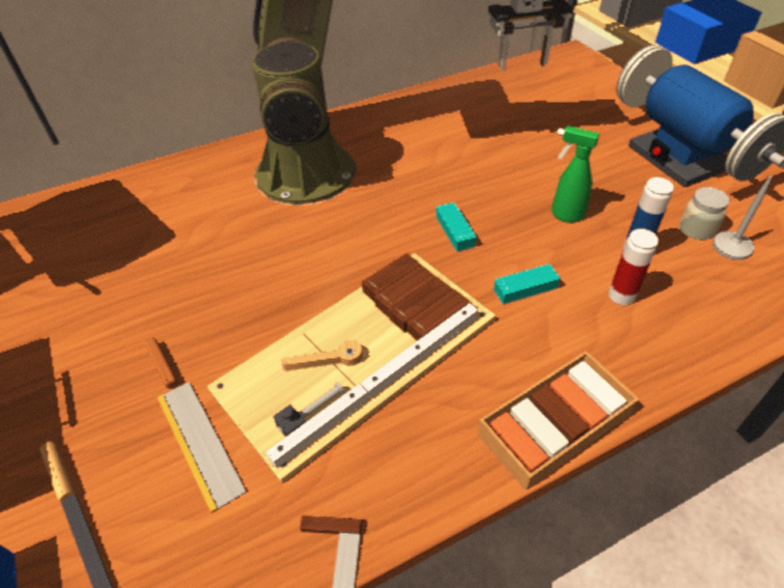

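View pics/top0.png

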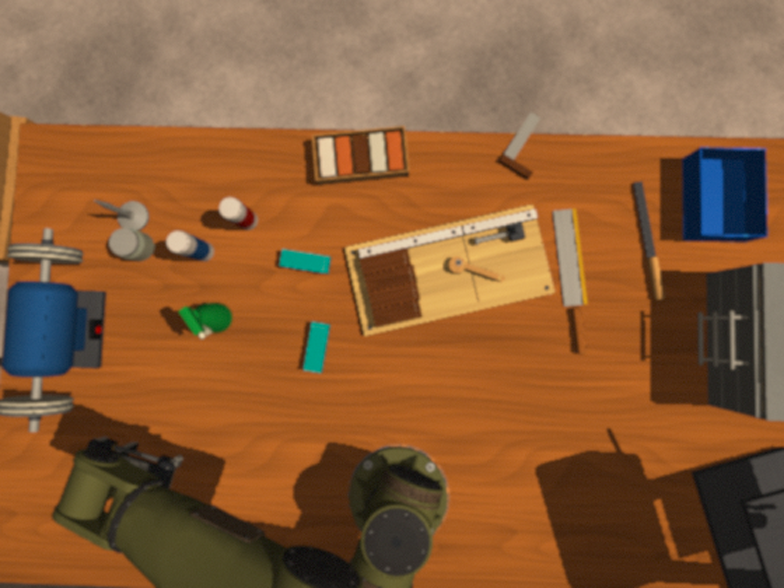

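The top view shows the jig with its fence on the far side. The dark pack is at (390,285), the cam pin at (457,265), the stop at (512,232) and the saw at (570,260). Things that could be taken for the blank are the turquoise blocks at (304,261) and (316,347) and the dark blank in the crate at (361,156). The one I want is the dark block nearest the fence, at about (385,262).

```bash
python3 - <<'E'
from cell import *
import cv2
im=camera("top")[135:250,238:433,::-1]
cv2.imwrite("pics/top1.png",cv2.resize(im,None,fx=4,fy=4,interpolation=cv2.INTER_CUBIC))
im=camera("scene")[175:345,145:360,::-1]
cv2.imwrite("pics/sc1.png",cv2.resize(im,None,fx=3.5,fy=3.5,interpolation=cv2.INTER_CUBIC))
E
```

```text
(no output)
```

View pics/top1.png

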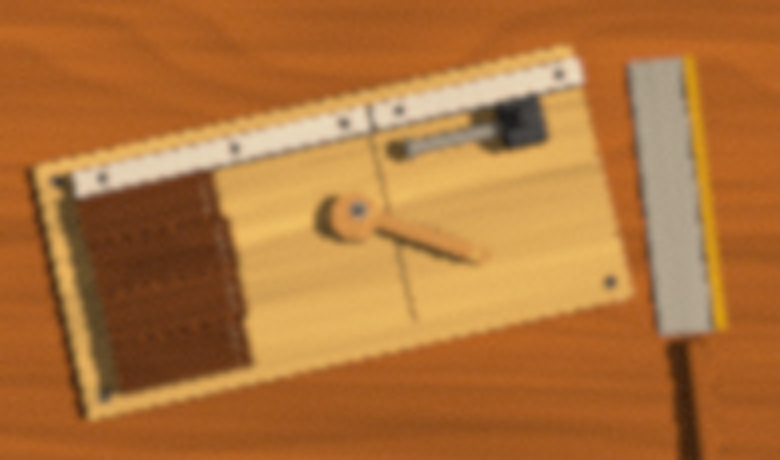

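View pics/sc1.png

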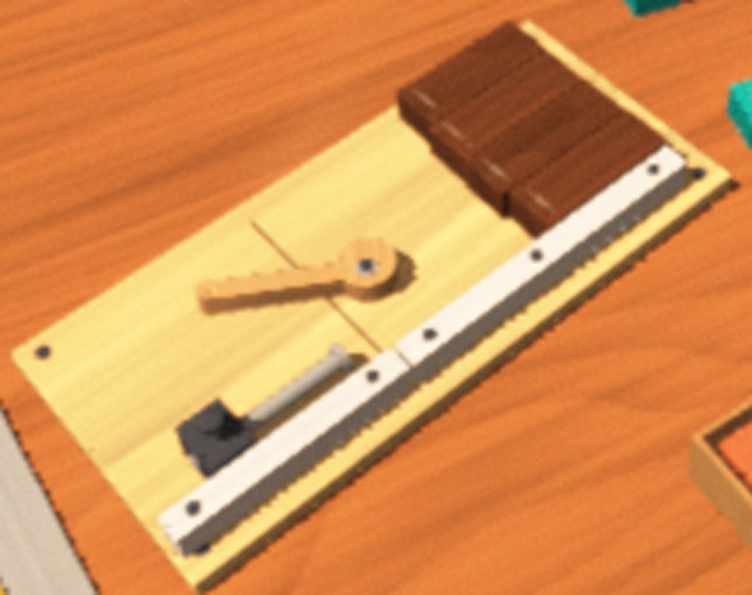

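Both crops agree: the row's dark blank next to the fence has its hind end at top-crop (80,215) and its lead at (222,190). The lever runs from the pin at (358,210) to its tip at (485,256). The button is at (398,150). Next I fit the jig pose.

```bash
cat > h.py <<'E'
import numpy as np
from cell import *
from scipy.optimize import least_squares
C={n:camera_model(n) for n in("scene","top")}
def proj(n,X):
    m=C[n];c=m["R"]@X+m["t"];f=210/np.tan(np.radians(m["vfov"]/2));return np.array([m["cx"]+f*c[0]/c[2],m["cy"]+f*c[1]/c[2]])
def px(n,u,v):
    return np.array([238+(u+.5)/4-.5,135+(v+.5)/4-.5]) if n=="top" else np.array([145+(u+.5)/3.5-.5,175+(v+.5)/3.5-.5])
def ray(n,p,z):
    m=C[n];f=210/np.tan(np.radians(m["vfov"]/2));d=m["R"].T@np.array([(p[0]-m["cx"])/f,(p[1]-m["cy"])/f,1]);o=-m["R"].T@m["t"];return o+d*(z-o[2])/d[2]
def J(P,q):
    c,s=np.cos(P[2]),np.sin(P[2]);return np.array([P[0]+c*q[0]-s*q[1],P[1]+s*q[0]+c*q[1],q[2]])
def inv(P,X):
    c,s=np.cos(P[2]),np.sin(P[2]);d=X[:2]-P[:2];return np.array([c*d[0]+s*d[1],-s*d[0]+c*d[1]])
E
python3 - <<'E'
from h import *
O=[("top",(-250,40,18),(35,168)),("top",(250,40,18),(575,46)),("top",(250,-195,18),(632,297)),("top",(-250,-195,18),(88,413)),
("top",(-215,0,46),(78,198)),("top",(245,0,46),(582,84)),("top",(245,22,46),(578,60)),("top",(-215,22,46),(72,176)),
("scene",(-250,40,18),(733,183)),("scene",(250,40,18),(200,583)),("scene",(250,-195,18),(13,353)),("scene",(245,22,46),(183,543)),("scene",(245,0,46),(160,517)),("scene",(-215,22,46),(690,160)),("scene",(-215,0,46),(668,146))]
f=lambda P:np.concatenate([proj(n,J(P,q))-px(n,*p) for n,q,p in O])
r=least_squares(f,[520,-100,-1.4],loss="soft_l1");P=r.x;print(P,np.degrees(P[2]));print(f(P).reshape(-1,2).round(1).tolist())
np.save("P.npy",P)
for k,n,p,z in [("pin","top",(358,210),40),("pin","scene",(366,266),40),("tip","top",(490,258),41),("tip","scene",(200,290),41),("tail fence corner","top",(76,200),50),("tail inner","top",(86,240),50),("lead","top",(216,172),50),("lead in","top",(228,220),50),("button","top",(392,150),40),("button","scene",(345,355),34),("pack corner","top",(115,392),50),("saw near","top",(630,65),2),("saw handle","top",(680,340),10)]:
    X=ray(n,px(n,*p),z);print(k,n,X.round(0),inv(P,X).round(1))
E
```

```text
[653.44863127 -95.26936304  -1.32051755] -75.66008261097545
[[-1.8, -0.7], [-2.3, -0.7], [-0.9, -0.4], [-1.0, 1.5], [-1.4, -0.6], [-0.9, -0.8], [-1.4, -0.8], [-1.2, -1.1], [-0.2, -2.4], [-2.0, 0.9], [-1.2, -0.2], [-2.0, -0.5], [-1.0, 0.1], [-0.9, 0.5], [-0.6, -0.2]]
pin top [ 595. -141.   40.] [ 29.3 -68.2]
pin scene [ 592. -135.   40.] [ 23.4 -69.1]
tip top [ 555. -258.   41.] [ 132.9 -135.8]
tip scene [ 557. -249.   41.] [ 124.8 -131.8]
tail fence corner top [596. 110.  50.] [-212.7   -5. ]
tail inner top [561. 100.  50.] [-211.8  -41.7]
lead top [624. -14.  50.] [-86.4  -8.3]
lead in top [582. -25.  50.] [-85.6 -52.3]
button top [ 649. -170.   40.] [ 71.  -22.7]
button scene [ 651. -177.   34.] [ 79.1 -22.6]
pack corner top [427.  70.  50.] [-216.  -178.1]
saw near top [ 739. -390.    2.] [306.5   9.8]
saw handle top [ 488. -434.   10.] [ 287.3 -244. ]
```

>>> carry_out --slide '[[0, 0, 0.4], [0, 0, 0.4], [0, 0, 0.4], [0.86, -0.78, 0.4], [0.86, -0.78, 0.4], [0.86, -0.78, 0.4], [0.86, -0.78, 0.4], [0.86, -0.78, 0.4], [0.86, -0.78, 0.4], [0.86, -0.78, 0.4]]' --dr '[[0, 0, 0], [0, 0, 0], [0, 0, 0], [0, 0, 0.0797], [0, 0, 0.0797], [0, 0, 0.0797], [0, 0, 0.0797], [0, 0, 0.0797], [0, 0, 0.0797], [0, 0, 0.0797]]' --gripper '[0, 0, 0, 0, 0, 0, 0, 0, 0, 0]'

```text
clock: 1.03
eef_pos: [341.7, 345.7, 402.7]
eef_rot: [3.142, 0.0, -2.89]
wrist_force: [1.1, 0.3, 0.0]
finger_gap: 30.8
finger_force: 0.0
```

>>> carry_out --slide '[[0.87, -0.79, 0], [0.87, -0.79, 0], [0.87, -0.79, 0], [0.87, -0.79, 0], [0.87, -0.79, 0], [0.87, -0.79, 0], [0.87, -0.79, 0], [0.87, -0.79, -0.4], [0.87, -0.79, -0.4], [0.87, -0.79, -0.4]]' --dr '[[0, 0, 0], [0, 0, 0], [0, 0, 0], [0, 0, 0], [0, 0, 0], [0, 0, 0], [0, 0, 0], [0, 0, 0], [0, 0, 0], [0, 0, 0]]' --gripper '[0, 0, 0, 0, 0, 0, 0, 0, 0, 0]'

```text
clock: 1.87
eef_pos: [557.5, 148.7, 296.9]
eef_rot: [3.141, -0.007, -2.892]
wrist_force: [-1.0, 0.6, -0.4]
finger_gap: 0.4
finger_force: 0.0
```

>>> carry_out --slide '[[0.04, -0.03, -0.5], [0.04, -0.03, -0.5], [0.04, -0.03, -0.5], [0.04, -0.03, -0.5], [0.04, -0.03, -0.5], [0.04, -0.03, -0.5]]' --dr '[[0, 0, 0], [0, 0, 0], [0, 0, 0], [0, 0, 0], [0, 0, 0], [0, 0, 0]]' --gripper '[0, 0, 0, 0, 0, 0]'

```text
clock: 2.37
eef_pos: [569.0, 142.6, 180.1]
eef_rot: [-3.141, 0.003, -2.891]
wrist_force: [-0.2, 1.0, 0.6]
finger_gap: 0.1
finger_force: 0.0
```

```bash
python3 - <<'E'
from h import *
import cv2
s=read_state();print(s["eef_pos"],s["eef_rot"],s["joints"],s["wrist_force"])
t=s["eef_pos"]-[0,0,97]
for n in C: print(n,proj(n,t))
p=proj("scene",t).astype(int)
im=camera("scene")
x,y=p[0]-75,p[1]-55;print(x,y)
cv2.imwrite("pics/sc2.png",cv2.resize(im[y:y+110,x:x+150,::-1],None,fx=5,fy=5,interpolation=cv2.INTER_CUBIC))
E
```

```text
[568.9549668  142.55143186 180.13481132] [-3.14143472e+00  2.56509891e-03 -2.89059086e+00] [ 1.83050672e-01  5.03219024e-01  1.53787419e+00  1.86385757e-05
  1.09792954e+00 -1.63875571e+00] [-0.15092699  0.99467377  0.6395352 ]
scene [339.13932514 195.41610882]
top [246.09385902 190.96411454]
264 140
```

View pics/sc2.png

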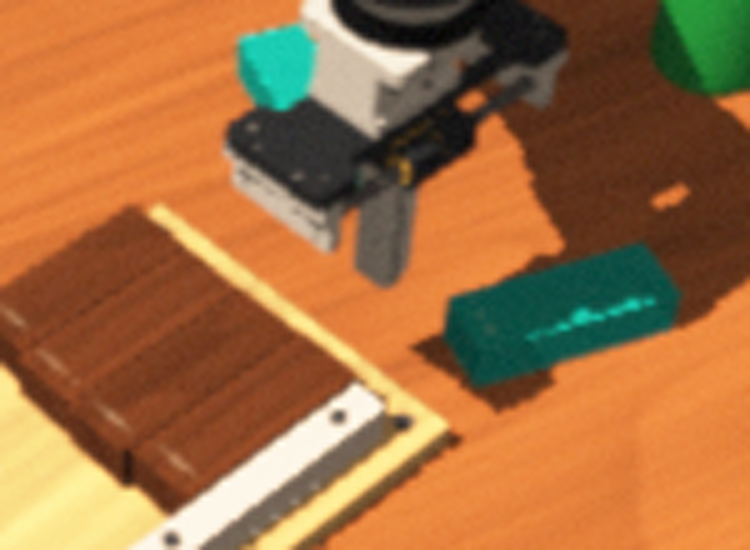

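The fingertip is seen at orig (339.6,195.6) against a predicted (339.1,195.4), so the scene calibration holds. The finger is behind the fence-side blank, in line with its tail. I'll lower it.

>>> carry_out --slide '[[0, 0, -0.22], [0, 0, -0.22], [0, 0, -0.22], [0, 0, -0.22], [0, 0, -0.22]]' --dr '[[0, 0, 0], [0, 0, 0], [0, 0, 0], [0, 0, 0], [0, 0, 0]]' --gripper '[0, 0, 0, 0, 0]'

```text
clock: 2.83
eef_pos: [569.2, 142.6, 125.4]
eef_rot: [-3.141, 0.004, -2.89]
wrist_force: [1.0, 0.2, -0.1]
finger_gap: 0.6
finger_force: 0.0
```

>>> carry_out --slide '[[0.003, -0.0116, -0.016], [0.0059, -0.0233, -0.016], [0.0089, -0.0349, -0.016], [0.0119, -0.0465, -0.016], [0.0149, -0.0581, -0.016], [0.0178, -0.0698, -0.016], [0.0208, -0.0814, -0.016], [0.0238, -0.093, -0.016], [0.0267, -0.1046, -0.016], [0.0297, -0.1163, -0.016]]' --dr '[[0, 0, 0], [0, 0, 0], [0, 0, 0], [0, 0, 0], [0, 0, 0], [0, 0, 0], [0, 0, 0], [0, 0, 0], [0, 0, 0], [0, 0, 0]]' --gripper '[0, 0, 0, 0, 0, 0, 0, 0, 0, 0]'

```text
clock: 3.67
eef_pos: [575.7, 113.0, 118.7]
eef_rot: [3.142, 0.0, -2.891]
wrist_force: [-0.5, 1.0, 0.0]
finger_gap: 0.4
finger_force: 0.6
```

>>> carry_out --slide '[[0.002, -0.0078, 0], [0.004, -0.0155, 0], [0.0059, -0.0233, 0], [0.0079, -0.031, 0], [0.0099, -0.0388, 0], [0.0119, -0.0465, 0], [0.0139, -0.0543, 0], [0.0158, -0.062, 0], [0.0178, -0.0698, 0], [0.0198, -0.0775, 0]]' --dr '[[0, 0, 0], [0, 0, 0], [0, 0, 0], [0, 0, 0], [0, 0, 0], [0, 0, 0], [0, 0, 0], [0, 0, 0], [0, 0, 0], [0, 0, 0]]' --gripper '[0, 0, 0, 0, 0, 0, 0, 0, 0, 0]'

```text
clock: 4.5
eef_pos: [580.6, 93.7, 118.7]
eef_rot: [3.142, 0.0, -2.891]
wrist_force: [-0.9, 1.8, 2.0]
finger_gap: 0.5
finger_force: 0.9
```

>>> carry_out --slide '[[0.005, -0.0194, 0], [0.0099, -0.0388, 0], [0.0149, -0.0581, 0], [0.0198, -0.0775, 0], [0.0248, -0.0969, 0], [0.0297, -0.1163, 0], [0.0347, -0.1356, 0], [0.0396, -0.155, 0], [0.0446, -0.1744, 0], [0.0495, -0.1938, 0]]' --dr '[[0, 0, 0], [0, 0, 0], [0, 0, 0], [0, 0, 0], [0, 0, 0], [0, 0, 0], [0, 0, 0], [0, 0, 0], [0, 0, 0], [0, 0, 0]]' --gripper '[0, 0, 0, 0, 0, 0, 0, 0, 0, 0]'

```text
clock: 5.33
eef_pos: [593.1, 44.9, 118.7]
eef_rot: [3.142, 0.0, -2.891]
wrist_force: [-0.3, 2.3, 1.8]
finger_gap: 0.5
finger_force: 1.1
```

```bash
python3 - <<'E'
from h import *
import cv2
im=camera("scene")[175:345,145:360,::-1]
cv2.imwrite("pics/sc3.png",cv2.resize(im,None,fx=3.5,fy=3.5,interpolation=cv2.INTER_CUBIC))
E
```

```text
(no output)
```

View pics/sc3.png

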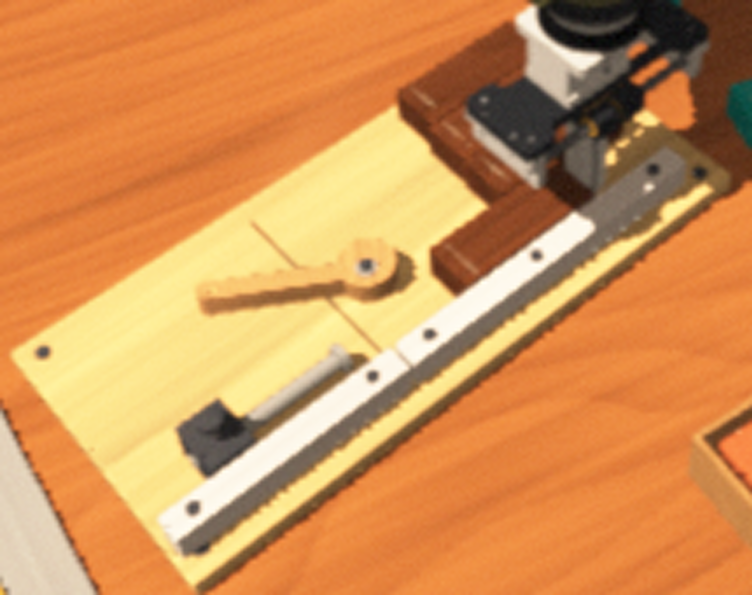

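The blank slides along the fence with its lead at crop (455,262), and the neighbours' lead ends have not moved. I'll keep pushing.

>>> carry_out --slide '[[0.005, -0.0194, 0], [0.0099, -0.0388, 0], [0.0149, -0.0581, 0], [0.0198, -0.0775, 0], [0.0248, -0.0969, 0], [0.0297, -0.1163, 0], [0.0347, -0.1356, 0], [0.0396, -0.155, 0], [0.0446, -0.1744, 0], [0.0495, -0.1938, 0]]' --dr '[[0, 0, 0], [0, 0, 0], [0, 0, 0], [0, 0, 0], [0, 0, 0], [0, 0, 0], [0, 0, 0], [0, 0, 0], [0, 0, 0], [0, 0, 0]]' --gripper '[0, 0, 0, 0, 0, 0, 0, 0, 0, 0]'

```text
clock: 6.22
eef_pos: [605.4, -3.6, 118.6]
eef_rot: [-3.142, -0.0, -2.891]
wrist_force: [0.2, 0.7, -0.1]
finger_gap: 0.4
finger_force: 0.3
```

>>> carry_out --slide '[[0.0025, -0.0097, 0], [0.005, -0.0194, 0], [0.0074, -0.0291, 0], [0.0099, -0.0388, 0], [0.0124, -0.0484, 0], [0.0149, -0.0581, 0], [0.0173, -0.0678, 0], [0.0198, -0.0775, 0], [0.0223, -0.0872, 0], [0.0248, -0.0969, 0]]' --dr '[[0, 0, 0], [0, 0, 0], [0, 0, 0], [0, 0, 0], [0, 0, 0], [0, 0, 0], [0, 0, 0], [0, 0, 0], [0, 0, 0], [0, 0, 0]]' --gripper '[0, 0, 0, 0, 0, 0, 0, 0, 0, 0]'

```text
clock: 7.05
eef_pos: [611.6, -27.5, 118.6]
eef_rot: [3.142, 0.0, -2.891]
wrist_force: [0.0, 0.8, -1.0]
finger_gap: 0.4
finger_force: 0.2
```

>>> carry_out --slide '[[0.0005, -0.0019, 0], [0.001, -0.0039, 0], [0.0015, -0.0058, 0], [0.002, -0.0078, 0], [0.0025, -0.0097, 0], [0.003, -0.0116, 0], [0.0035, -0.0136, 0], [0.004, -0.0155, 0], [0.0045, -0.0174, 0], [0.005, -0.0194, 0]]' --dr '[[0, 0, 0], [0, 0, 0], [0, 0, 0], [0, 0, 0], [0, 0, 0], [0, 0, 0], [0, 0, 0], [0, 0, 0], [0, 0, 0], [0, 0, 0]]' --gripper '[0, 0, 0, 0, 0, 0, 0, 0, 0, 0]'

```text
clock: 7.88
eef_pos: [612.8, -32.2, 118.7]
eef_rot: [3.142, 0.0, -2.891]
wrist_force: [0.4, 0.6, -0.2]
finger_gap: 0.4
finger_force: 0.3
```

>>> carry_out --slide '[[0.0005, -0.0019, 0], [0.001, -0.0039, 0], [0.0015, -0.0058, 0], [0.002, -0.0078, 0], [0.0025, -0.0097, 0], [0.003, -0.0116, 0]]' --dr '[[0, 0, 0], [0, 0, 0], [0, 0, 0], [0, 0, 0], [0, 0, 0], [0, 0, 0]]' --gripper '[0, 0, 0, 0, 0, 0]'

```text
clock: 8.38
eef_pos: [613.6, -35.1, 118.7]
eef_rot: [-3.142, 0.0, -2.891]
wrist_force: [-0.6, 1.1, -0.6]
finger_gap: 0.4
finger_force: 0.3
```

>>> carry_out --slide '[[0.0005, -0.0019, 0], [0.001, -0.0039, 0], [0.0015, -0.0058, 0], [0.002, -0.0078, 0]]' --dr '[[0, 0, 0], [0, 0, 0], [0, 0, 0], [0, 0, 0]]' --gripper '[0, 0, 0, 0]'

```text
clock: 8.72
eef_pos: [614.1, -37.0, 118.7]
eef_rot: [3.142, 0.0, -2.891]
wrist_force: [1.0, 1.1, -0.5]
finger_gap: 0.8
finger_force: 0.3
```

>>> carry_out --slide '[[0.0005, -0.0019, 0], [0.001, -0.0039, 0], [0.0015, -0.0058, 0], [0.002, -0.0078, 0]]' --dr '[[0, 0, 0], [0, 0, 0], [0, 0, 0], [0, 0, 0]]' --gripper '[0, 0, 0, 0]'

```text
clock: 9.05
eef_pos: [614.5, -39.0, 118.6]
eef_rot: [3.142, -0.0, -2.891]
wrist_force: [-0.1, 0.2, 0.1]
finger_gap: 0.1
finger_force: 0.3
```

```bash
python3 - <<'E'
from h import *
import cv2
im=camera("scene")[225:310,190:300,::-1]
cv2.imwrite("pics/sc4.png",cv2.resize(im,None,fx=7,fy=7,interpolation=cv2.INTER_CUBIC))
E
```

```text
(no output)
```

View pics/sc4.png

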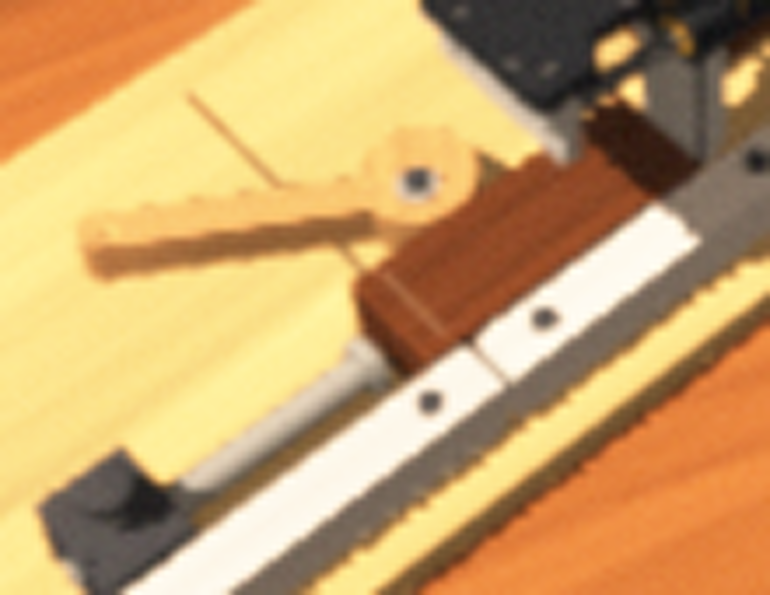

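The blank is just short of the button at crop (380,370), flat along the fence. I'll creep from here.

>>> carry_out --slide '[[0.0003, -0.001, 0], [0.0005, -0.0019, 0], [0.0008, -0.0029, 0], [0.001, -0.0039, 0], [0.0013, -0.0048, 0], [0.0015, -0.0058, 0]]' --dr '[[0, 0, 0], [0, 0, 0], [0, 0, 0], [0, 0, 0], [0, 0, 0], [0, 0, 0]]' --gripper '[0, 0, 0, 0, 0, 0]'

```text
clock: 9.6
eef_pos: [614.9, -40.4, 118.6]
eef_rot: [3.142, 0.0, -2.891]
wrist_force: [0.3, 0.6, -0.7]
finger_gap: 0.2
finger_force: 0.4
```

>>> carry_out --slide '[[0.0003, -0.001, 0], [0.0005, -0.0019, 0], [0.0008, -0.0029, 0], [0.001, -0.0039, 0], [0.0013, -0.0048, 0], [0.0015, -0.0058, 0]]' --dr '[[0, 0, 0], [0, 0, 0], [0, 0, 0], [0, 0, 0], [0, 0, 0], [0, 0, 0]]' --gripper '[0, 0, 0, 0, 0, 0]'

```text
clock: 10.1
eef_pos: [615.3, -41.9, 118.6]
eef_rot: [-3.142, 0.0, -2.891]
wrist_force: [0.1, 0.4, -0.6]
finger_gap: 0.4
finger_force: 0.4
```

>>> carry_out --slide '[[0.0003, -0.001, 0], [0.0005, -0.0019, 0], [0.0008, -0.0029, 0], [0.001, -0.0039, 0], [0.0013, -0.0048, 0], [0.0015, -0.0058, 0]]' --dr '[[0, 0, 0], [0, 0, 0], [0, 0, 0], [0, 0, 0], [0, 0, 0], [0, 0, 0]]' --gripper '[0, 0, 0, 0, 0, 0]'

```text
clock: 10.6
eef_pos: [615.7, -43.3, 118.7]
eef_rot: [-3.142, 0.0, -2.891]
wrist_force: [-1.2, 1.2, -0.0]
finger_gap: 0.7
finger_force: 0.4
```

>>> carry_out --slide '[[0.0003, -0.001, 0], [0.0005, -0.0019, 0], [0.0008, -0.0029, 0], [0.001, -0.0039, 0], [0.0013, -0.0048, 0], [0.0015, -0.0058, 0]]' --dr '[[0, 0, 0], [0, 0, 0], [0, 0, 0], [0, 0, 0], [0, 0, 0], [0, 0, 0]]' --gripper '[0, 0, 0, 0, 0, 0]'

```text
clock: 11.1
eef_pos: [616.0, -44.8, 118.6]
eef_rot: [-3.142, -0.0, -2.891]
wrist_force: [0.7, 1.7, 0.7]
finger_gap: 0.3
finger_force: 0.4
```

>>> carry_out --slide '[[0.0003, -0.001, 0], [0.0005, -0.0019, 0], [0.0008, -0.0029, 0], [0.001, -0.0039, 0], [0.0013, -0.0048, 0], [0.0015, -0.0058, 0]]' --dr '[[0, 0, 0], [0, 0, 0], [0, 0, 0], [0, 0, 0], [0, 0, 0], [0, 0, 0]]' --gripper '[0, 0, 0, 0, 0, 0]'

```text
clock: 11.6
eef_pos: [616.4, -46.2, 118.6]
eef_rot: [3.142, -0.0, -2.891]
wrist_force: [-0.2, 1.3, 0.1]
finger_gap: 0.4
finger_force: 0.4
```

>>> carry_out --slide '[[0.0003, -0.001, 0], [0.0005, -0.0019, 0], [0.0008, -0.0029, 0], [0.001, -0.0039, 0], [0.0013, -0.0048, 0], [0.0015, -0.0058, 0]]' --dr '[[0, 0, 0], [0, 0, 0], [0, 0, 0], [0, 0, 0], [0, 0, 0], [0, 0, 0]]' --gripper '[0, 0, 0, 0, 0, 0]'

```text
clock: 12.1
eef_pos: [616.6, -46.9, 118.7]
eef_rot: [3.14, -0.0, -2.89]
wrist_force: [-2.6, 8.5, 2.7]
finger_gap: 0.9
finger_force: 4.7
```

Contact with the stop is felt at about 9 N. I'll hold it there.

>>> carry_out --slide '[[0, 0, 0], [0, 0, 0], [0, 0, 0], [0, 0, 0], [0, 0, 0]]' --dr '[[0, 0, 0], [0, 0, 0], [0, 0, 0], [0, 0, 0], [0, 0, 0]]' --gripper '[0, 0, 0, 0, 0]'

```text
clock: 12.52
eef_pos: [616.6, -46.9, 118.7]
eef_rot: [3.14, -0.0, -2.89]
wrist_force: [-2.5, 7.2, 1.8]
finger_gap: 0.4
finger_force: 3.9
```

>>> carry_out --slide '[[-0.0149, 0.058, 0], [-0.0149, 0.058, 0], [-0.0149, 0.058, 0], [-0.0149, 0.058, 0.32], [-0.0149, 0.058, 0.32], [-0.0149, 0.058, 0.32]]' --dr '[[0, 0, 0], [0, 0, 0], [0, 0, 0], [0, 0, 0], [0, 0, 0], [0, 0, 0]]' --gripper '[0, 0, 0, 0, 0, 0]'

```text
clock: 13.02
eef_pos: [615.1, -33.6, 206.3]
eef_rot: [-3.137, 0.01, -2.891]
wrist_force: [0.7, -0.2, 0.6]
finger_gap: 0.6
finger_force: 0.0
```

>>> carry_out --slide '[[-0.055, -0.79, 0], [-0.055, -0.79, 0], [-0.055, -0.79, 0], [-0.055, -0.79, 0], [-0.055, -0.79, 0], [-0.055, -0.79, 0], [-0.055, -0.79, 0]]' --dr '[[0, 0, 0], [0, 0, 0], [0, 0, 0], [0, 0, 0], [0, 0, 0], [0, 0, 0], [0, 0, 0]]' --gripper '[0, 0, 0, 0, 0, 0, 0]'

```text
clock: 13.6
eef_pos: [598.9, -232.3, 198.3]
eef_rot: [-3.141, -0.0, -2.893]
wrist_force: [-1.0, 0.5, -0.5]
finger_gap: 0.4
finger_force: 0.0
```

```bash
python3 - <<'E'
from h import *
import cv2
s=read_state();print(s["eef_pos"],s["eef_rot"],s["joints"],s["wrist_force"],s["clock"])
t=s["eef_pos"]-[0,0,97]
print([(n,proj(n,t).round(1)) for n in C])
im=camera("scene")[205:310,160:300,::-1]
cv2.imwrite("pics/sc5.png",cv2.resize(im,None,fx=5.5,fy=5.5,interpolation=cv2.INTER_CUBIC))
E
```

```text
[ 598.88017641 -232.33946685  198.32175553] [-3.14144183e+00 -4.02434275e-05 -2.89336110e+00] [-4.27049896e-01  5.98227041e-01  1.34261807e+00 -1.53252679e-04
  1.20068468e+00 -2.24602235e+00] [-0.98807553  0.5135325  -0.46239185] 13.6
[('scene', array([210.1, 252.9])), ('top', array([356. , 184.5]))]
```

View pics/sc5.png

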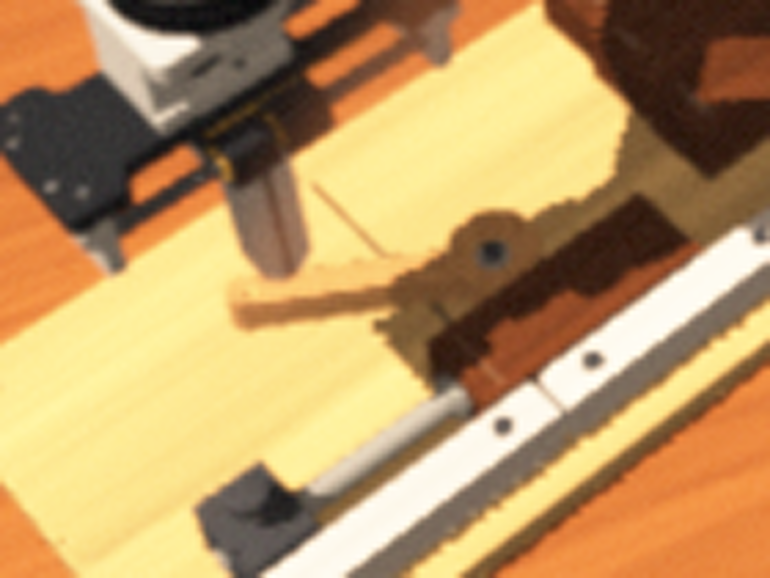

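The blank bears on the button at crop (455,395). The finger, at (275,272) and 101 mm up, will land between the lever and the rod. I'll lower it.

>>> carry_out --slide '[[0, 0, -0.305], [0, 0, -0.305], [0, 0, -0.305], [0, 0, -0.305], [0, 0, -0.305]]' --dr '[[0, 0, 0], [0, 0, 0], [0, 0, 0], [0, 0, 0], [0, 0, 0]]' --gripper '[0, 0, 0, 0, 0]'

```text
clock: 14.07
eef_pos: [599.9, -229.7, 123.3]
eef_rot: [-3.141, 0.001, -2.889]
wrist_force: [0.8, 0.5, 0.3]
finger_gap: 0.4
finger_force: 0.0
```

```bash
python3 - <<'E'
from h import *
s=read_state();print(s["eef_pos"],s["wrist_force"])
t=s["eef_pos"][:2]
pin=np.array([592,-135.])
for c in (31,40,50,60,68,74,78,80,82,84,86,88,90,92,94,96):
    th=np.radians(-75.66-c);d=np.array([np.cos(th),np.sin(th)]);p=np.array([np.sin(th),-np.cos(th)])
    w=pin+90*d-21*p
    print(c,w.round(1),((w-t)/250).round(4),p.round(3))
E
```

```text
[ 599.85113893 -229.70150317  123.28539875] [0.84141028 0.4658335  0.32530966]
31 [ 586.3 -227.2] [-0.0541  0.0098] [-0.958  0.287]
40 [ 572.  -225.2] [-0.1116  0.0179] [-0.901  0.433]
50 [ 556.6 -220.4] [-0.173   0.0373] [-0.812  0.583]
60 [ 542.3 -212.9] [-0.2302  0.0671] [-0.699  0.715]
68 [ 531.9 -205.2] [-0.2716  0.0978] [-0.593  0.806]
74 [ 524.9 -198.6] [-0.2997  0.1245] [-0.505  0.863]
78 [ 520.7 -193.8] [-0.3168  0.1438] [-0.444  0.896]
80 [ 518.7 -191.2] [-0.3248  0.1539] [-0.412  0.911]
82 [ 516.7 -188.6] [-0.3325  0.1643] [-0.38   0.925]
84 [ 514.9 -186. ] [-0.3398  0.1749] [-0.348  0.938]
86 [ 513.2 -183.3] [-0.3467  0.1858] [-0.315  0.949]
88 [ 511.5 -180.5] [-0.3532  0.1969] [-0.281  0.96 ]
90 [ 510.  -177.6] [-0.3594  0.2083] [-0.248  0.969]
92 [ 508.6 -174.7] [-0.3651  0.2198] [-0.214  0.977]
94 [ 507.2 -171.8] [-0.3705  0.2316] [-0.179  0.984]
96 [ 506.  -168.8] [-0.3754  0.2435] [-0.145  0.989]
```

>>> carry_out --slide '[[-0.018, 0.003, 0], [-0.036, 0.006, 0], [-0.054, 0.01, 0], [-0.073, 0.012, 0], [-0.092, 0.015, 0], [-0.112, 0.018, 0], [-0.132, 0.024, 0], [-0.152, 0.03, 0], [-0.173, 0.037, 0], [-0.173, 0.037, 0]]' --dr '[[0, 0, 0], [0, 0, 0], [0, 0, 0], [0, 0, 0], [0, 0, 0], [0, 0, 0], [0, 0, 0], [0, 0, 0], [0, 0, 0], [0, 0, 0]]' --gripper '[0, 0, 0, 0, 0, 0, 0, 0, 0, 0]'

```text
clock: 14.9
eef_pos: [555.2, -221.1, 122.3]
eef_rot: [3.141, -0.001, -2.891]
wrist_force: [0.1, -0.7, -0.4]
finger_gap: 0.4
finger_force: 0.0
```

>>> carry_out --slide '[[-0.02, 0.009, 0], [-0.04, 0.019, 0], [-0.057, 0.03, 0], [-0.072, 0.041, 0], [-0.086, 0.051, 0], [-0.099, 0.061, 0], [-0.113, 0.074, 0], [-0.127, 0.087, 0], [-0.127, 0.087, 0]]' --dr '[[0, 0, 0], [0, 0, 0], [0, 0, 0], [0, 0, 0], [0, 0, 0], [0, 0, 0], [0, 0, 0], [0, 0, 0], [0, 0, 0]]' --gripper '[0, 0, 0, 0, 0, 0, 0, 0, 0]'

```text
clock: 15.65
eef_pos: [523.7, -199.1, 122.4]
eef_rot: [3.141, -0.001, -2.89]
wrist_force: [0.2, -0.4, 0.7]
finger_gap: 0.8
finger_force: 0.0
```

```bash
python3 - <<'E'
from h import *
import cv2
s=read_state();print(s["eef_pos"],s["wrist_force"],s["clock"])
im=camera("scene")[205:310,170:310,::-1]
cv2.imwrite("pics/sc6.png",cv2.resize(im,None,fx=5.5,fy=5.5,interpolation=cv2.INTER_CUBIC))
E
```

```text
[ 523.72140798 -199.06407982  122.3622393 ] [ 0.20050486 -0.41045868  0.66034895] 15.65
```

View pics/sc6.png

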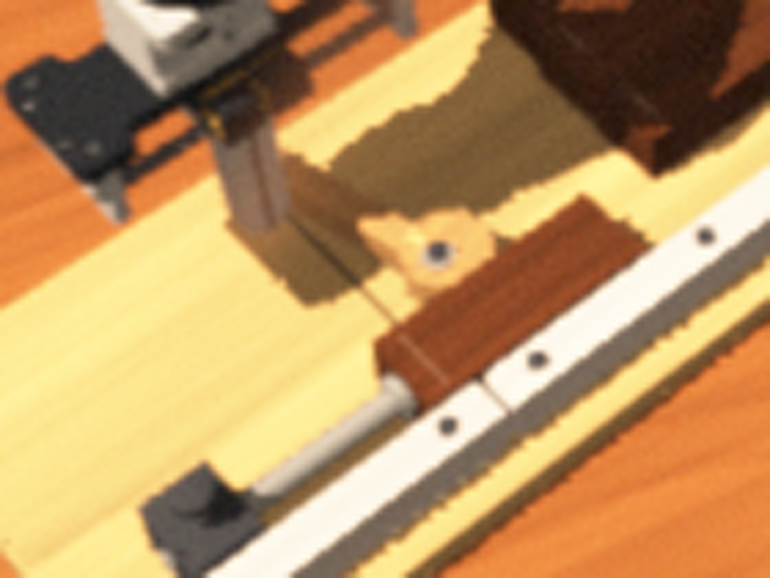

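The lever has turned with the finger to about 75° (bar now running from the pin at (438,252) towards (290,165)). The blank is still on the button. I'll go on gently.

>>> carry_out --slide '[[-0.004, 0.005, 0], [-0.008, 0.01, 0], [-0.012, 0.015, 0], [-0.016, 0.02, 0], [-0.02, 0.025, 0], [-0.025, 0.03, 0]]' --dr '[[0, 0, 0], [0, 0, 0], [0, 0, 0], [0, 0, 0], [0, 0, 0], [0, 0, 0]]' --gripper '[0, 0, 0, 0, 0, 0]'

```text
clock: 16.2
eef_pos: [518.1, -192.1, 122.5]
eef_rot: [-3.141, 0.0, -2.891]
wrist_force: [3.3, -1.5, -0.7]
finger_gap: 0.2
finger_force: 1.3
```

>>> carry_out --slide '[[-0.0008, 0.0018, 0], [-0.0016, 0.0037, 0], [-0.0024, 0.0055, 0], [-0.0031, 0.0074, 0]]' --dr '[[0, 0, 0], [0, 0, 0], [0, 0, 0], [0, 0, 0]]' --gripper '[0, 0, 0, 0]'

```text
clock: 16.53
eef_pos: [517.3, -190.4, 122.4]
eef_rot: [-3.141, 0.0, -2.891]
wrist_force: [3.3, -4.1, -0.9]
finger_gap: 0.7
finger_force: 2.1
```

>>> carry_out --slide '[[-0.0004, 0.0009, 0], [-0.0008, 0.0018, 0], [-0.0008, 0.0018, 0], [-0.0008, 0.0018, 0]]' --dr '[[0, 0, 0], [0, 0, 0], [0, 0, 0], [0, 0, 0]]' --gripper '[0, 0, 0, 0]'

```text
clock: 16.87
eef_pos: [517.1, -189.9, 122.4]
eef_rot: [-3.141, -0.0, -2.891]
wrist_force: [3.4, -3.7, -0.6]
finger_gap: 0.6
finger_force: 2.4
```

>>> carry_out --slide '[[-0.0004, 0.0009, 0], [-0.0008, 0.0018, 0], [-0.0012, 0.0028, 0], [-0.0012, 0.0028, 0], [-0.0012, 0.0028, 0]]' --dr '[[0, 0, 0], [0, 0, 0], [0, 0, 0], [0, 0, 0], [0, 0, 0]]' --gripper '[0, 0, 0, 0, 0]'

```text
clock: 17.28
eef_pos: [516.8, -189.3, 122.4]
eef_rot: [-3.141, -0.0, -2.891]
wrist_force: [2.4, -4.4, -0.2]
finger_gap: 0.6
finger_force: 2.7
```

>>> carry_out --slide '[[-0.0004, 0.0009, 0], [-0.0008, 0.0019, 0], [-0.0008, 0.0019, 0], [-0.0008, 0.0019, 0]]' --dr '[[0, 0, 0], [0, 0, 0], [0, 0, 0], [0, 0, 0]]' --gripper '[0, 0, 0, 0]'

```text
clock: 17.62
eef_pos: [516.6, -188.8, 122.4]
eef_rot: [-3.141, -0.0, -2.891]
wrist_force: [2.7, -5.3, -0.4]
finger_gap: 0.3
finger_force: 2.8
```

>>> carry_out --slide '[[0.008, -0.018, 0], [0.02, -0.045, 0], [0.032, -0.073, 0], [0.032, -0.073, 0], [0.032, -0.073, 0.6], [0.032, -0.073, 0.6], [0.032, -0.073, 0.6], [0.032, -0.073, 0.6], [0.032, -0.073, 0.6]]' --dr '[[0, 0, 0], [0, 0, 0], [0, 0, 0], [0, 0, 0], [0, 0, 0], [0, 0, 0], [0, 0, 0], [0, 0, 0], [0, 0, 0]]' --gripper '[0, 0, 0, 0, 0, 0, 0, 0, 0]'

```text
clock: 18.37
eef_pos: [525.6, -207.4, 278.3]
eef_rot: [-3.136, 0.007, -2.891]
wrist_force: [0.1, -0.5, 0.1]
finger_gap: 0.4
finger_force: 0.0
```

```bash
python3 - <<'E'
from h import *
import cv2
s=read_state();print(s["eef_pos"],s["wrist_force"],s["clock"])
im=camera("scene")[185:330,155:355,::-1]
cv2.imwrite("pics/sc7.png",cv2.resize(im,None,fx=4,fy=4,interpolation=cv2.INTER_CUBIC))
E
```

```text
[ 525.59648597 -207.44283292  278.31267194] [ 0.12923908 -0.45321741  0.11447274] 18.3667
```

View pics/sc7.png

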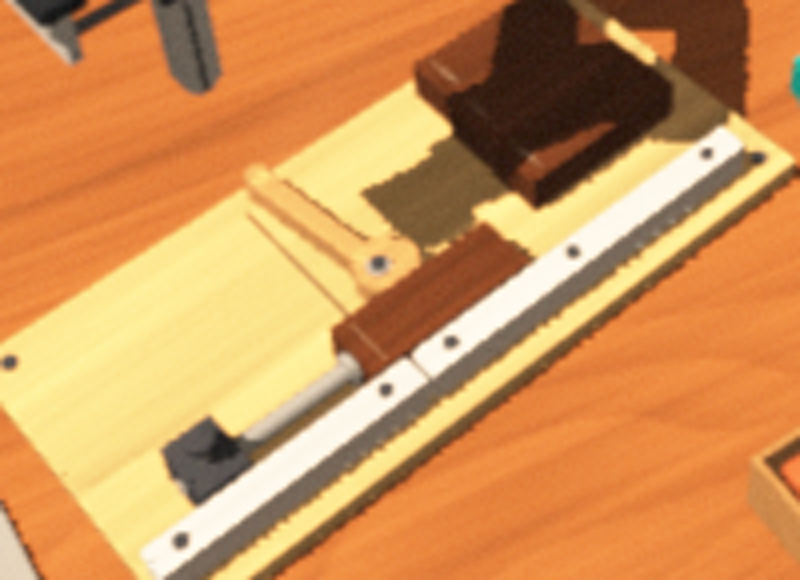

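The picture shows the cam on the blank, the blank against the fence and button, and the other three in place. One check on the lever angle before handing in.

```bash
python3 - <<'E'
from h import *
q=lambda u,v:np.array([155+u/4-.4,185+v/4-.4])
a=ray("scene",q(378,263),40);b=ray("scene",q(253,174),41);d=b-a
print(a,b,np.hypot(*d[:2]),-75.66-np.degrees(np.arctan2(d[1],d[0])))
E
```

```text
[ 591.37779064 -134.97029377   40.        ] [ 486.27670992 -179.04577128   41.        ] 113.96878908095184 81.58863850471798
```

```bash
python3 -c "
from cell import *
print(sign_off())"
```

```text
the job is handed in; nothing more can be done
None
```

The job is handed in with no verdict shown: I pushed the blank home against the stop (about 7–9 N felt), turned the cam lever to about 82° with about 6 N on it, and let go; the last picture shows the other three blanks where they were.

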